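Wind the shutter open and hold the probe in the guide bore

TASK

On the inspection stand, wind the sprung key clockwise (seen from above), in several partial turns, all the way to its stop, which swings the round dust shutter clear of the guide hole. Then lift the probe out of its rest and lower it upright, stem first, through the guide hole, well centred and without touching the stand or shutter, until its tip hangs about 10 mm above the anvil underneath. Finish while still holding it there, and leave the loose connector housings where they are.

Things in the scene. Friction and masses are not known exactly. Their poses are not given: they have to be found in the camera images.
- stand: inspection stand, fixed: dark base 90 x 140 x 10 mm, four 12 mm posts, aluminium guide plate 90 x 140 mm from 70 to 82 mm above the bench. Origin at the centre of its underside, z up, long side along y. Guide hole at its y = -25 mm, key spindle at y = +25 mm. A dark anvil block 24 x 34 mm stands on the base straight under the hole. Highest point is the key, 127 mm
- bore (a point): centre of the guide hole at the guide plate's top face, 82 mm above the bench. Hole 20 mm in diameter, straight down through the 12 mm plate; brass rim of 29 mm diameter standing 1.5 mm above the plate
- wind_key (a joint): key angle, rad; grows clockwise seen from above; stop (fully wound) at 3.3; starts at 0.4 to 0.9. A weak spring pulls back but friction holds it where left; takes up to 0.1 N m. The shutter, a flat steel disc (90 mm diameter, top 88 mm above the bench), is fixed 35 mm off-centre to the same spindle: covers the hole at the start, off it above 2.6
- key_blade (a point): centre of the top edge of the key's upright blade, on the spindle axis, 127 mm above the bench. Blade: dark steel bar 36 mm long (this point's x axis), 8 mm thick (its y axis; grip across it), from 101 to 127 mm above the bench. Turns with the key; at joint value 0 its x axis is the stand's x axis
- rest: the probe's rest, fixed to the bench: a small aluminium bridge 64 x 64 mm, 90 mm high, with a 13 mm hole in its top. Origin at the centre of its underside, straight under the hole
- probe: probe, 133 mm long, 60 to 130 g: steel stem 8 mm in diameter, 80 mm long; collar 22 mm (80 to 85 mm from the tip); black round grip 18 mm (85 to 127 mm); cap 13 mm (to 133 mm). Origin at the stem's tip, z towards the grip. Starts hanging upright in the rest, collar on the rest's top, tip 10 mm and grip 95 to 137 mm above the bench
- housing_black: loose black connector housing, 22 x 34 x 13 mm, a bystander; origin at the centre of its underside
- housing_white: loose white connector housing, 22 x 28 x 13 mm, a bystander; origin at the centre of its underside
- anvil_top (a point): centre of the anvil's top face, straight under the guide hole, 40 mm above the bench (30 mm below the guide plate)
There are look-alikes about, which are no part of the job. Of the things that look like the probe, the middle-sized one is meant.

How it is judged:
On the way, in this order (a step that is already met when the one before it is completed fails the run):
1. the key is wound to its stop (within 0.35 rad) (value of joint wind_key above 2.95 rad), for 0.2 s.
2. the probe is held by the fingers, clear above the guide plate (height (world z) of probe above 0.09 m and contact force between the fingers and probe above 1 N), for 0.1 s.
At the end, for the whole second after the job is handed in: the key is still wound to within 0.35 rad of its stop, and the fingers hold the probe still and upright (within 4.5 degrees) in the guide hole, its tip within 4.5 mm of the hole's axis and 3 to 20 mm above the anvil, touching neither stand nor rest (value of joint wind_key above 2.95 rad and horizontal distance between probe and bore below 0.0045 m and height (world z) of probe between 0.043 and 0.06 m and angle between probe's own z axis and vertical below 0.08 rad and contact force between the fingers and probe above 1 N and contact force between probe and stand below 0.3 N and contact force between probe and rest below 0.3 N and linear speed of probe below 0.02 m/s); the arm keeps its last pose, push and grip.
It fails at once if the probe touches the stand, its shutter, key or anvil (over 0.5 N) (contact force between probe and stand above 0.5 N).
It fails at once if a loose housing is moved more than 20 mm (distance of any of housing_black, housing_white from where it was at the start of the episode above 0.02 m).
It also fails if it takes over 72 s, if anything falls off the work surface, if the arm or the gripper's body presses on something with over 40 N, if the wrist force passes 120 N, or if a joint passes its speed limit or range.

ROBOT

A 6-joint arm with a two-finger parallel gripper is mounted at the origin on a cart in front of the work surface, level with it; the furniture and walls round the work are solid. World frame = base frame: x ahead of the robot, y to its left, z up, the work surface at z = 0. Lengths are in m, angles in rad, forces in N, time in s.
With the tool pointing down it reaches from about 0.325 to 0.9 m from the base axis. Payload 6.1 kg.
Tool frame: the origin (TCP) lies midway between the tips of the shut fingers; the grasp point (between the pads) lies 19 mm behind it; z points along the fingers, y is the line along which they close (so a half turn about z gives the same grasp; the last joint's range is limited). The gripper opens to 87 mm and grips with 3 to 60 N. Pads are 19 mm wide; open, the fingers measure 117 mm over their backs; the gripper's body (75 mm by 190 mm) begins 51 mm behind the grasp point.
Start: joints at [-1.358, 0.22, 1.526, -0, 1.395, -0.126], TCP at [0.208, -0.589, 0.223] pointing down, gripper open.
Joint ranges: [-2.98, 2.98], [-0.91, 2.08], [0.09, 2.57], [-1.24, 4.39], [0.2, 2.65], [-2.68, 2.68]. Speed limits (rad/s): [2.57, 2.57, 3.01, 3.14, 3.14, 3.14].

INTERFACE

Orientations are given as a unit quaternion [x, y, z, w].
In Python, from plant import ctrl gives the robot as it stands. The module is installed in compiled form; this text tells all that it offers. Calls block until the motion is done:
- ctrl.movep(position, orientation): joint-space move of the TCP to a pose.
- ctrl.move_linear(position, v=0.15, orientation=None, until_force=None): straight line of the TCP; orientation=None keeps the orientation; v is the mean speed in m/s. With until_force (N) it stops when the force on the tool has changed by that much, and returns True; else False.
- ctrl.set_joints(angles): joint-space move.
- ctrl.command_gripper(opening, force=None): opening from 0.0 (shut) to 1.0 (fully open); force is the grip in N (None keeps the last); returns when the fingers have stopped.
- ctrl.wait(seconds).
- ctrl.ik(position, orientation): joint angles nearest the present ones, or None.
- ctrl.read_state(): the state.
- ctrl.snapshot(name): name is "side" or "top" or "wrist"; returns a dict with "image" (400x640x3 uint8, red, green, blue), "range_z" (400x640 float32, m along the optical axis (not along the pixel's ray), 0 where there is no reading), "fx", "fy", "cx", "cy" (pixels), "pose" (4x4, takes a point from camera to world coordinates); the wrist camera has in their place "hand_eye" (4x4, takes a point from camera to tool coordinates, whose origin is the TCP and whose axes are the flange's). Camera axes: x right, y down, z forward; pixel columns grow to the right and rows downward; lengths in m; the calibration is good to about 2 mm. A picture is of the moment at which its call begins: read the wrist's pose just before it.
A pose or a line that the arm cannot do raises ctrl.PlanningError and nothing moves.
- ctrl.finish_job(): hands the job in; it is judged then, once.
The state is a dict: "clock": time; "joints": joint angles; "joint_vel": joint speeds; "joint_efforts": joint torques, N m; "eef_pos": TCP position; "ee_rot": TCP orientation; "contact_force": force on the tool from outside, world axes, zero at the start; "wrist_torque": the same for the moment, N m; "finger_gap": opening from 0.0 (shut) to 1.0 (fully open); "finger_force": force on a finger pad.
Only numpy, scipy, OpenCV 4.12 (cv2) and the standard library are available. Lean on these libraries where they do the work, as an engineer would, in place of code of your own. Each camera call takes 0.05 s, during which the arm holds its last target. There are 200 camera calls.

## Working session

There is one attempt and no reset: what is moved stays moved. The work goes in short steps, each a Python script; the robot and the scene stay as the last script left them, time stands still between calls to the robot, and variables do not carry over. Pictures are saved under pics/ and viewed, at most 13 in all, crops included, and the job is handed in when it is done.

```bash
mkdir -p pics
cat > h.py <<'E'
import numpy as np, cv2, pickle
from plant import ctrl
from scipy.spatial.transform import Rotation as R
def snap(n,fn=None):
    st=ctrl.read_state(); s=ctrl.snapshot(n)
    if n=="wrist":
        T=np.eye(4);T[:3,:3]=R.from_quat(st["ee_rot"]).as_matrix();T[:3,3]=st["eef_pos"]
        s["pose"]=T@s["hand_eye"]
    if fn: cv2.imwrite(fn,s["image"][:,:,::-1]); pickle.dump(s,open(fn[:-3]+"pkl","wb"))
    return s
def cloud(s):
    z=s["range_z"]; v,u=np.mgrid[:z.shape[0],:z.shape[1]]
    P=np.stack([(u-s["cx"])/s["fx"]*z,(v-s["cy"])/s["fy"]*z,z],-1)
    W=P@s["pose"][:3,:3].T+s["pose"][:3,3]; W[z==0]=np.nan; return W
def ray(s,u,v,h):
    d=s["pose"][:3,:3]@np.array([(u-s["cx"])/s["fx"],(v-s["cy"])/s["fy"],1]);o=s["pose"][:3,3]
    return o+d*(h-o[2])/d[2]
def down(yaw): # tool z down, tool y axis at world angle yaw (+/-)
    y=np.array([np.cos(yaw),np.sin(yaw),0]);z=np.array([0,0,-1.]);x=np.cross(y,z)
    return R.from_matrix(np.stack([x,y,z],1)).as_quat()
E
python3 - <<'E'
from h import *
for n in("side","top"):
    s=snap(n,f"pics/{n}0.png"); print(n,s["pose"].round(3).tolist(),s["fx"])
st=ctrl.read_state();print(st)
E
```

```text
side [[-0.903, -0.209, 0.374, 0.173], [-0.428, 0.388, -0.816, 0.693], [0.026, -0.898, -0.44, 0.486], [0.0, 0.0, 0.0, 1.0]] 430.3518120690893
top [[0.009, -0.992, 0.127, 0.401], [-1.0, -0.006, 0.02, -0.031], [-0.02, -0.127, -0.992, 0.952], [0.0, 0.0, 0.0, 1.0]] 442.2223166400777
{'clock': 0.1, 'joints': array([-1.35808771e+00,  2.21158245e-01,  1.52748662e+00, -2.99298785e-05,
        1.39469598e+00, -1.26132256e-01]), 'joint_vel': array([-0.00057784, -0.00030139, -0.0017238 , -0.00181593,  0.00078065,
       -0.00074431]), 'joint_efforts': array([ 3.11958218e-03, -4.95943916e+01, -3.88516974e+01,  7.03449757e-02,
        5.15040464e-02, -4.83479027e-05]), 'eef_pos': array([ 0.20759606, -0.58892776,  0.22154518]), 'ee_rot': array([ 9.85681833e-01,  1.68613642e-01, -5.25436464e-05, -8.72640585e-04]), 'contact_force': array([-0.01000578, -0.32303326,  0.96692572]), 'wrist_torque': array([-0.02836961, -0.04347354, -0.00886196]), 'finger_force': 0.0, 'finger_gap': 0.999188049589497}
```

View pics/top0.png

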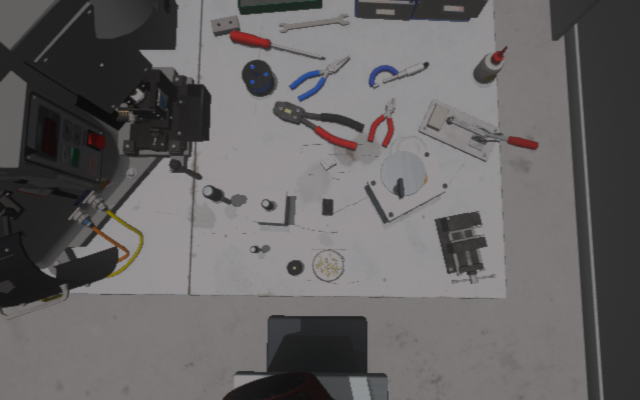

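View pics/side0.png

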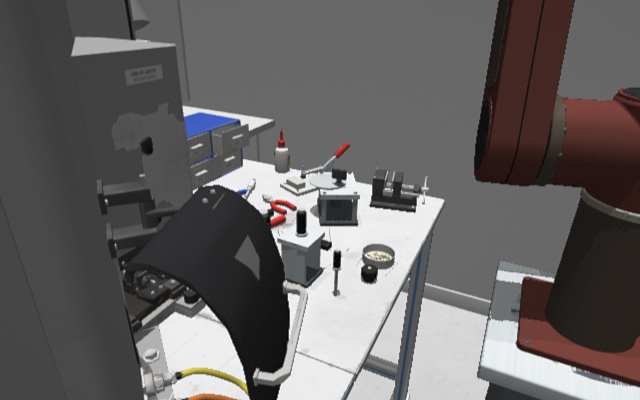

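The top view shows probe look-alikes at (212,192), the largest; (268,204), hanging in the aluminium rest; and (253,249), the smallest. The one at (268,204) fits: it is middle-sized and in the rest. The stand is at about (405,180), with its key at (400,187). The black housing is at (328,207) and the white one at about (328,164). I'll measure these and confirm in a crop.

Run:
```python
from h import *
s=pickle.load(open("pics/top0.pkl","rb"));W=cloud(s);im=s["image"]
c=im[130:270,190:460];cv2.imwrite("pics/crop1.png",cv2.resize(c[:,:,::-1],None,fx=2.9,fy=2.9,interpolation=cv2.INTER_CUBIC))
v,u=np.mgrid[:400,:640]
def reg(u0,u1,v0,v1,z0,z1):
    m=(u>=u0)&(u<u1)&(v>=v0)&(v<v1)&(W[...,2]>z0)&(W[...,2]<z1);return m,W[m]
for nm,a in dict(disc=(370,450,135,222,.084,.094),key=(370,450,135,222,.1,.14),plate=(350,460,135,230,.074,.084),grip=(250,290,185,225,.12,.145),resttop=(250,300,180,230,.08,.1),big=(195,240,170,215,.06,.3),small=(240,270,235,262,.03,.3)).items():
    m,P=reg(*a)
    if len(P)<3: print(nm,len(P));continue
    r=cv2.minAreaRect((P[:,:2]*1000).astype(np.float32)); (cc,rad)=cv2.minEnclosingCircle((P[:,:2]*1000).astype(np.float32))
    print(nm,len(P),P.mean(0).round(4),"zmax",P[:,2].max().round(3),"rect",np.round(r[0],1),np.round(r[1],1),round(r[2],1),"circ",np.round(cc,1),round(rad,1))
```

```text
disc 1580 [ 0.558  -0.1847  0.0874] zmax 0.093 rect [ 536.1 -194.7] [140.7 149.8] 1.6 circ [ 524.8 -206. ] 86.7
key 116 [ 0.5234 -0.172   0.1214] zmax 0.129 rect [ 524.4 -172.7] [35.3  9.4] 4.2 circ [ 524.4 -172.1] 17.6
plate 2026 [ 0.5213 -0.2061  0.0812] zmax 0.084 rect [ 512.2 -209.2] [188.3 141.2] 28.5 circ [ 509.8 -208.9] 101.9
grip 77 [0.4901 0.0793 0.1378] zmax 0.145 rect [490.7  80. ] [17.2 16.4] 4.5 circ [490.8  80.5] 8.9
resttop 972 [0.4899 0.0798 0.0895] zmax 0.098 rect [490.8  80.7] [64.4 64.5] 86.7 circ [490.5  80.7] 44.4
big 286 [0.5062 0.1748 0.1503] zmax 0.181 rect [508.7 177.9] [27.4 25.5] 2.1 circ [508.5 179.3] 14.4
small 63 [0.4061 0.1069 0.0859] zmax 0.1 rect [406.3 107.7] [13.9 13.2] 32.5 circ [405.8 108.1] 7.5
```

View pics/crop1.png

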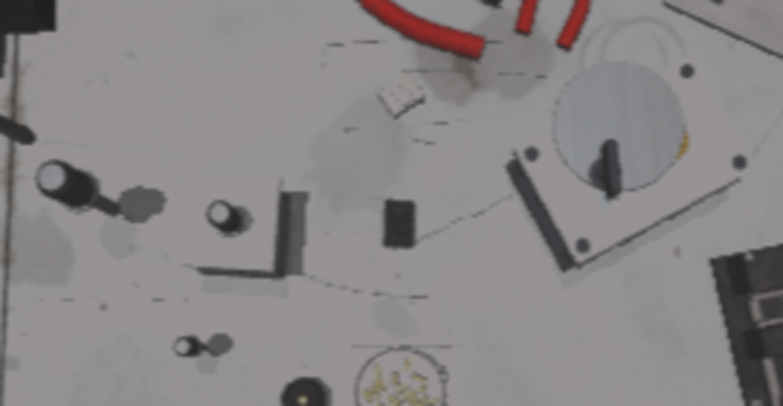

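The crop confirms it: the middle-sized probe is at crop (222,215), in the rest. The shutter covers the hole, with the brass rim peeking out at (683,145). The plate's bolts are at (532,153), (583,245), (687,70) and (739,162), and the blade is at about (612,168). Next I'll go above the stand and look from close by.

Run:
```python
from h import *
s=pickle.load(open("pics/top0.pkl","rb"))
B=np.array([ray(s,190+a/2.9,130+b/2.9,.083)[:2] for a,b in [(532,153),(583,245),(687,70),(739,162)]])
c=B.mean(0);d=(B[0]+B[1]-B[2]-B[3]);d/=np.linalg.norm(d)
print("centre",c,"ydir",np.degrees(np.arctan2(d[1],d[0])),"hole",c-.025*d,"key",c+.025*d)
K=np.array([.5244,-.1725])
for deg in (0,60,30,94,-86,-31,-56,19-90,109):
    q=ctrl.ik([*K,.102],down(np.radians(deg)));print(deg,None if q is None else q.round(2))
ctrl.movep([*(K+[0,0]),.26],down(np.radians(94)))
print(ctrl.read_state()["joints"].round(2),ctrl.read_state()["clock"])
snap("wrist","pics/w1.png")
```

```text
centre [ 0.53652904 -0.19523799] ydir 118.48167573871906 hole [ 0.54845098 -0.21721223] key [ 0.5246071  -0.17326375]
0 [-0.46  0.17  1.83 -0.    1.15 -0.46]
60 [-0.46  0.17  1.83 -0.    1.15 -1.51]
30 [-0.46  0.17  1.83 -0.    1.15 -0.98]
94 [-0.46  0.17  1.83 -0.    1.15 -2.1 ]
-86 [-0.46  0.17  1.83 -0.    1.15  1.04]
-31 [-0.46  0.17  1.83 -0.    1.15  0.08]
-56 [-0.46  0.17  1.83 -0.    1.15  0.52]
-71 [-0.46  0.17  1.83 -0.    1.15  0.78]
109 [-0.46  0.17  1.83 -0.    1.15 -2.36]
[-0.46  0.02  1.67 -0.    1.45 -2.1 ] 2.0
```

View pics/w1.png

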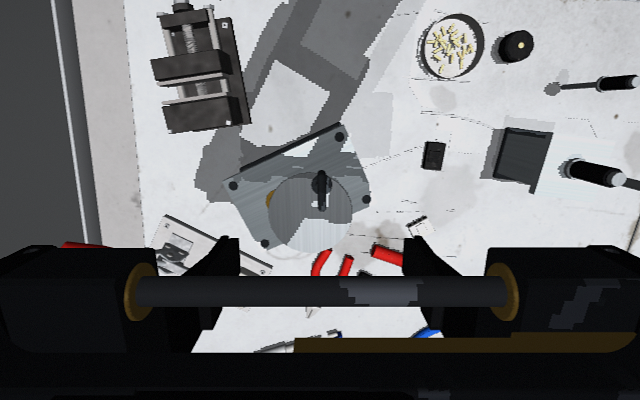

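The wrist view shows the plate at (300,190), the blade end-on at (321,190) and the hole's brass rim under the shutter at (270,198). This agrees with the top view, so I'll wind the key in three partial turns.

Run:
```python
from h import *
s=pickle.load(open("pics/w1.pkl","rb"));W=cloud(s)[140:250,270:370].reshape(-1,3)
P=W[(W[:,2]>.115)&(W[:,2]<.14)]
r=cv2.minAreaRect((P[:,:2]*1000).astype(np.float32));print(len(P),P.mean(0),r)
K=np.array([.5245,-.173])
def turn(a,b):
    ctrl.command_gripper(.45,25)
    ctrl.movep([*K,.15],down(np.radians(a))); ctrl.move_linear([*K,.102],v=.1)
    ctrl.command_gripper(0,25);st=ctrl.read_state();print("gap",st["finger_gap"],st["finger_force"])
    n=3
    for k in range(1,n+1):
        ctrl.movep([*K,.102],down(np.radians(a+(b-a)*k/n)))
        st=ctrl.read_state();print(st["wrist_torque"].round(3),st["contact_force"].round(1),st["eef_pos"].round(4))
    ctrl.command_gripper(.45,25);ctrl.move_linear([*K,.15],v=.1)
    print(ctrl.read_state()["clock"])
turn(94,38)
ctrl.movep([*K,.26],down(np.radians(94)))
s=snap("wrist","pics/w2.png");W=cloud(s)[130:260,250:390].reshape(-1,3)
P=W[(W[:,2]>.115)&(W[:,2]<.14)]
print(len(P),P.mean(0),cv2.minAreaRect((P[:,:2]*1000).astype(np.float32)))
```

```text
341 [ 0.52502002 -0.17310725  0.12594944] ((526.57666015625, -172.97984313964844), (36.273685455322266, 7.534101963043213), 3.9605326652526855)
gap 0.08843179018108248 26.648351254407316
[ 0.925  0.001 -0.036] [-0.8  4.9  5.3] [ 0.5246 -0.1723  0.1022]
[ 1.108 -0.197 -0.035] [0.1 6.  4.9] [ 0.5248 -0.172   0.1022]
[ 1.199 -0.299 -0.028] [-0.   7.5  4.5] [ 0.525  -0.1717  0.1022]
7.5583
385 [ 0.5253087  -0.17320401  0.12522062] ((526.3806762695312, -173.07138061523438), (8.285209655761719, 35.898014068603516), 38.56333923339844)
```

View pics/w2.png

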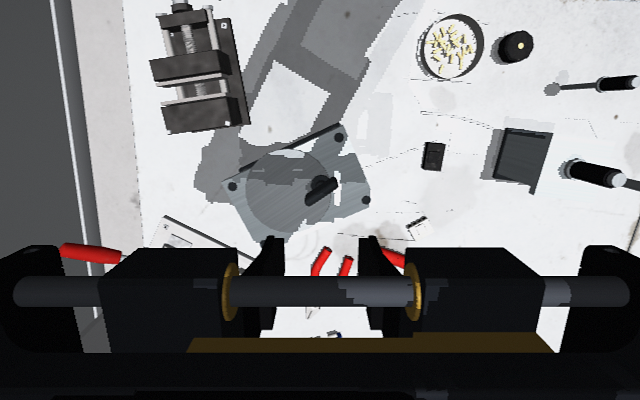

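The key turned as expected: the blade now lies at about -52°, with the shutter swung to (285,190). Two more turns will finish it.

Run:
```python
from h import *
K=np.array([.5253,-.172])
def turn(a,b):
    ctrl.command_gripper(.45,25)
    ctrl.movep([*K,.15],down(np.radians(a))); ctrl.move_linear([*K,.102],v=.1)
    ctrl.command_gripper(0,25)
    for k in range(1,4):
        ctrl.movep([*K,.102],down(np.radians(a+(b-a)*k/3)))
        st=ctrl.read_state();print(st["wrist_torque"].round(3),st["contact_force"].round(1),st["eef_pos"].round(4))
    ctrl.wait(.3)
    ctrl.command_gripper(.45,25);ctrl.move_linear([*K,.15],v=.1)
    print(ctrl.read_state()["clock"])
turn(38.5,-18)
turn(-18,-70.5)
ctrl.wait(.3)
ctrl.movep([.50,-.16,.27],down(np.radians(-71)))
s=snap("wrist","pics/w3.png");W=cloud(s).reshape(-1,3)
P=W[(W[:,2]>.115)&(W[:,2]<.14)&(np.hypot(W[:,0]-.525,W[:,1]+.173)<.03)]
print(len(P),P.mean(0),cv2.minAreaRect((P[:,:2]*1000).astype(np.float32)))
snap("top","pics/top1.png")
```

```text
[ 0.065 -0.085 -0.02 ] [0.2 1.4 2.4] [ 0.5256 -0.172   0.1023]
[ 0.152 -0.305  0.002] [1.6 1.  1.6] [ 0.5257 -0.172   0.1023]
[ 0.105 -0.633 -0.071] [3.5 1.1 2.1] [ 0.5259 -0.172   0.1023]
13.9333
[-0.251 -0.679 -0.013] [ 4.8 -0.5 -1. ] [ 0.526  -0.1722  0.1023]
[-0.272 -0.829 -0.009] [ 5.9 -2.3 -1.8] [ 0.526  -0.1723  0.1023]
[-0.286 -0.815 -0.043] [ 4.8 -2.6 -1.6] [ 0.5261 -0.1724  0.1023]
18.6083
333 [ 0.52710361 -0.17150614  0.12571055] ((526.310791015625, -171.92098999023438), (35.709129333496094, 7.422779560089111), 20.144136428833008)
```

View pics/w3.png

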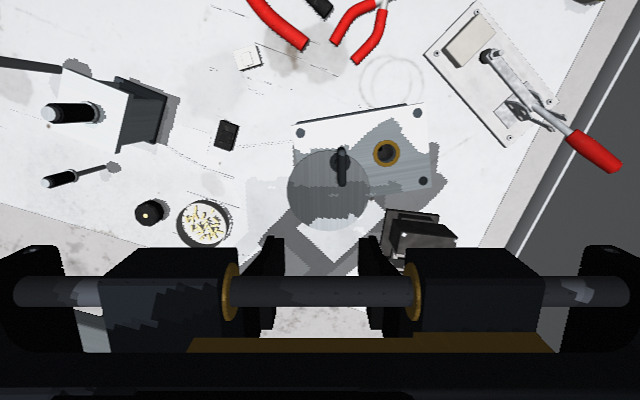

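The hole is now open, with its brass rim centred at about (386,153). The blade is at 20°, so q ≈ 3.29. Next I'll locate the rim and grasp the probe.

Run:
```python
from h import *
for n in("w3","top1"):
    s=pickle.load(open(f"pics/{n}.pkl","rb"));h=cv2.cvtColor(s["image"],cv2.COLOR_RGB2HSV)
    m=cv2.inRange(h,(12,90,50),(32,255,255))
    c,_=cv2.findContours(m,0,2)
    for k in c:
        if cv2.contourArea(k)<20: continue
        (x,y),r=cv2.minEnclosingCircle(k); e=cv2.fitEllipse(k) if len(k)>4 else None
        p=ray(s,x,y,.0835)
        if abs(p[0]-.55)<.03 and abs(p[1]+.216)<.03: print(n,(x,y),r,p,ray(s,*e[0],.0835),e)
P=[.4905,.0803]
ctrl.command_gripper(.7,30)
ctrl.movep([*P,.24],down(0))
s=snap("wrist","pics/w4.png");W=cloud(s).reshape(-1,3)
Q=W[(W[:,2]>.125)&(W[:,2]<.145)&(np.hypot(W[:,0]-.49,W[:,1]-.08)<.02)]
print(len(Q),Q.mean(0),cv2.minEnclosingCircle((Q[:,:2]*1000).astype(np.float32)))
print(ctrl.read_state()["joints"].round(2),ctrl.read_state()["clock"])
```

```text
w3 (386.0670166015625, 153.1494903564453) 13.52083969116211 [ 0.55018302 -0.2164117   0.0835    ] [ 0.55035442 -0.21637419  0.0835    ] ((386.095458984375, 152.9842529296875), (24.913846969604492, 26.381000518798828), 36.28699493408203)
394 [0.49182411 0.08363288 0.13897374] ((491.7558898925781, 81.66038513183594), 8.884267807006836)
[ 0.   -0.1   1.83 -0.    1.41  0.  ] 21.275
```

View pics/w4.png

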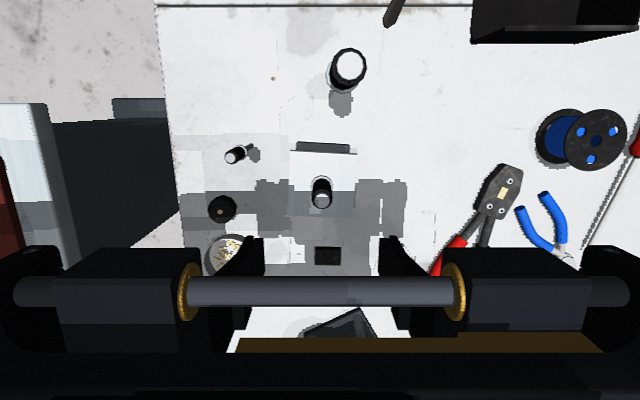

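The wrist view shows the middle-sized probe's cap at (322,185) in its rest, the large one at (348,68) and the small one at (235,155). All are clear of the finger path. Now I'll grasp and lift.

Run:
```python
from h import *
P=[.491,.081]
ctrl.move_linear([*P,.101],v=.1)
ctrl.command_gripper(0,30)
st=ctrl.read_state();print(st["finger_gap"],st["finger_force"],st["eef_pos"],st["contact_force"])
ctrl.move_linear([*P,.25],v=.08)
H=[.5502,-.2164]
ctrl.move_linear([*H,.25],v=.15)
st=ctrl.read_state();print(st["finger_gap"],st["finger_force"],st["eef_pos"],st["clock"])
s=snap("side","pics/s2.png");t=snap("top","pics/t2.png");w=snap("wrist","pics/w5.png")
for i in(s,w,t):
    d=i["pose"][:3,:3].T@(np.array([*H,.16])-i["pose"][:3,3]);print((d[0]/d[2]*i["fx"]+i["cx"],d[1]/d[2]*i["fy"]+i["cy"]))
ims=[cv2.resize(i["image"][:,:,::-1],(400,250)) for i in(t,w)]
cv2.imwrite("pics/c2.png",np.vstack([np.hstack(ims),cv2.resize(s["image"][100:300,230:550,::-1],(800,350),interpolation=2)[:, :800]]))
```

```text
0.19177255617699004 29.993539878632873 [0.49100198 0.08100166 0.10098019] [0.46546772 0.12217837 0.12658009]
0.19506255102585499 29.992143767885864 [ 0.55024351 -0.21576359  0.25009335] 27.8167
(np.float64(338.3211167074831), np.float64(147.95489431276647))
(np.float64(319.82212491168207), np.float64(205.8003871358343))
(np.float64(428.63612165847115), np.float64(170.30223466835022))
```

View pics/c2.png

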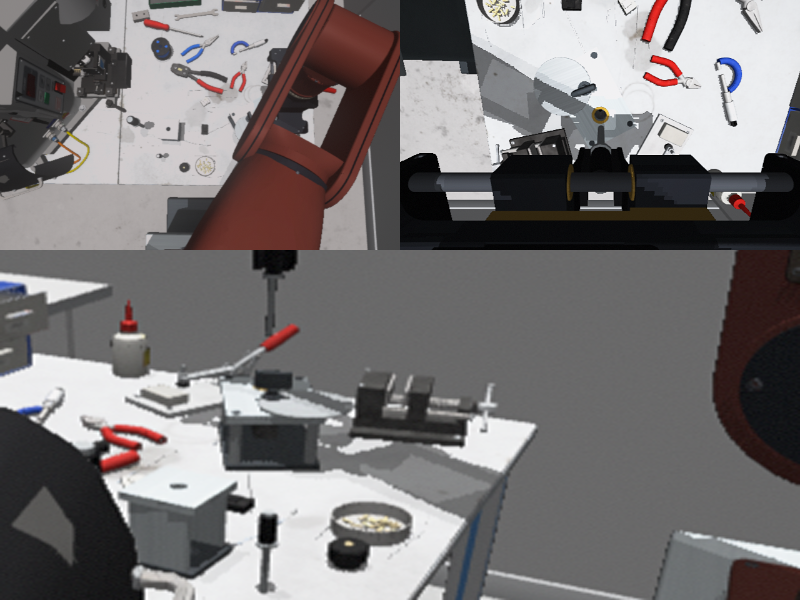

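The probe is held and has left the rest. In the wrist view the stem points at the brass rim, at about panel (600,115). I'll measure the stem in the wrist and side views.

Run:
```python
from h import *
print(ctrl.read_state()["eef_pos"])
w=pickle.load(open("pics/w5.pkl","rb"));s=pickle.load(open("pics/s2.pkl","rb"))
a=cv2.resize(w["image"][150:270,270:370,::-1],(500,600),interpolation=2)
b=cv2.resize(s["image"][90:190,313:363,::-1],(300,600),interpolation=2)
cv2.imwrite("pics/c3.png",np.hstack([a,b]))
def pr(i,p):
    d=i["pose"][:3,:3].T@(np.array(p)-i["pose"][:3,3]);return np.round([d[0]/d[2]*i["fx"]+i["cx"],d[1]/d[2]*i["fy"]+i["cy"]],1)
for z in(.16,.18,.2,.22,.24): print(z,pr(w,[.5502,-.2158,z]),pr(s,[.5502,-.2158,z]))
W=cloud(w);m=(W[...,2]>.14)&(W[...,2]<.235)&(np.hypot(W[...,0]-.55,W[...,1]+.216)<.02)
for z in np.arange(.16,.235,.01):
    k=m&(abs(W[...,2]-z)<.005)
    if k.sum(): print(z,k.sum(),W[k].mean(0).round(4))
```

```text
[ 0.55025202 -0.21594943  0.25009679]
0.16 [319.8 205.1] [338.2 148. ]
0.18 [319.7 213. ] [338.6 139.9]
0.2 [319.6 222.2] [339.  131.7]
0.22 [319.5 233.1] [339.3 123.3]
0.24 [319.4 246.3] [339.7 114.8]
0.16 16 [ 0.5505 -0.2124  0.1625]
0.17 39 [ 0.5507 -0.2122  0.1702]
0.18000000000000002 40 [ 0.5511 -0.2123  0.1803]
0.19000000000000003 50 [ 0.5509 -0.2124  0.1903]
0.20000000000000004 55 [ 0.5509 -0.2125  0.2004]
0.21000000000000005 56 [ 0.5509 -0.2123  0.2101]
0.22000000000000006 41 [ 0.5508 -0.2119  0.2182]
```

View pics/c3.png

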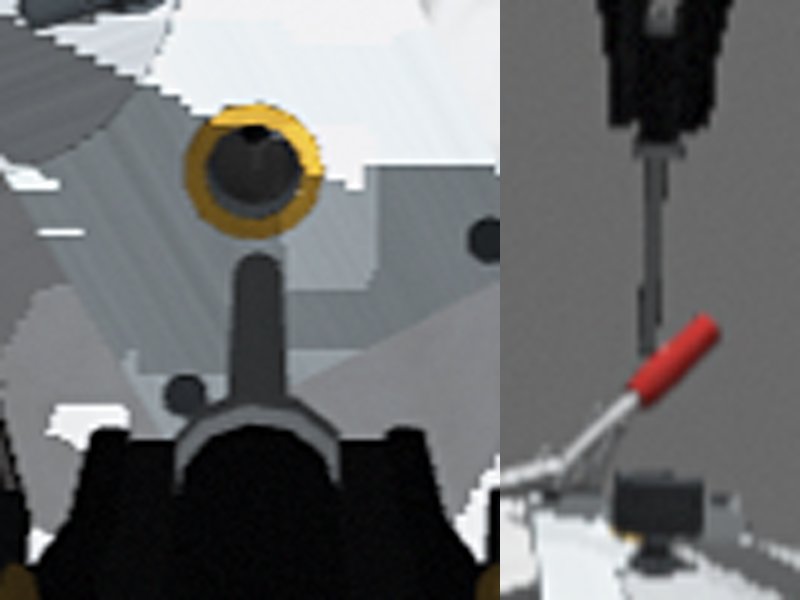

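In the wrist crop the stem is upright, centred at x≈259, with its tip at y≈255. The rim is centred at about (254,170), and the side view also shows the stem vertical. I'll correct relative to the rim in this same image, lower to just above the plate, check, then go in.

Run:
```python
from h import *
w=pickle.load(open("pics/w5.pkl","rb"))
def rim(w):
    h=cv2.cvtColor(w["image"],cv2.COLOR_RGB2HSV);m=cv2.inRange(h,(12,90,50),(32,255,255))
    c,_=cv2.findContours(m,0,2);best=None
    for k in c:
        if len(k)<6 or cv2.contourArea(k)<60: continue
        e=cv2.fitEllipse(cv2.convexHull(k));p=ray(w,*e[0],.0835)
        if np.hypot(p[0]-.55,p[1]+.216)<.012: best=p;print(e)
    return best
def stem(w,z0):
    W=cloud(w);m=(W[...,2]>z0)&(W[...,2]<z0+.04)&(np.hypot(W[...,0]-.55,W[...,1]+.2155)<.012)
    P=W[m];return [(P[:,0].min()+P[:,0].max())/2,P[:,0].mean(),np.percentile(P[:,1],95)-.004,m.sum()]
print("rim",rim(w),"stem",stem(w,.165))
p=ctrl.read_state()["eef_pos"];r=rim(w);q=stem(w,.165)
H=np.array([.5502,-.2164])
t=H-[.0006,0]
ctrl.move_linear([*t,.205],v=.1);ctrl.wait(.3)
w=snap("wrist","pics/w6.png");print("rim",rim(w),"stem",stem(w,.125),ctrl.read_state()["eef_pos"])
cv2.imwrite("pics/c4.png",cv2.resize(w["image"][150:270,270:370,::-1],(500,600),interpolation=2))
```

```text
((320.2371520996094, 183.7801513671875), (26.84132194519043, 27.2847957611084), 96.71392059326172)
rim [ 0.55037806 -0.21637529  0.0835    ] stem [np.float64(0.5508684388578926), np.float64(0.5509119930355498), np.float64(-0.21537562026260162), np.int64(184)]
((320.2371520996094, 183.7801513671875), (26.84132194519043, 27.2847957611084), 96.71392059326172)
((320.3268737792969, 194.1732635498047), (30.359207153320312, 31.405160903930664), 89.76535034179688)
rim [ 0.55034109 -0.21621938  0.0835    ] stem [np.float64(0.5506061208284623), np.float64(0.5506095038082682), np.float64(-0.21606102989940848), np.int64(190)] [ 0.54986273 -0.21654972  0.20559367]
```

View pics/c4.png

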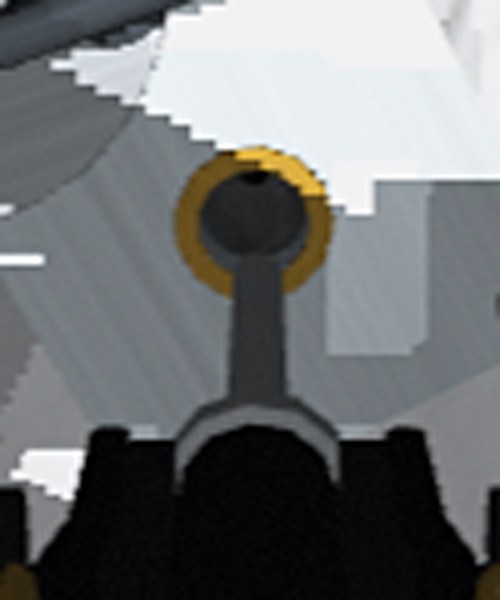

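The stem is centred over the rim at about (254,215) to within 0.5 mm, with the tip just above it. Lowering now.

Run:
```python
from h import *
ctrl.move_linear([.5497,-.2164,.142],v=.04);ctrl.wait(.5)
st=ctrl.read_state();print(st["eef_pos"],st["ee_rot"],st["finger_force"],st["contact_force"],st["clock"])
w=snap("wrist","pics/w7.png");W=cloud(w);m=(W[...,2]>.09)&(W[...,2]<.125)&(np.hypot(W[...,0]-.55,W[...,1]+.2155)<.008);P=W[m];print(m.sum(),P[:,0].mean(),np.percentile(P[:,1],95)-.004)
k=(W[...,2]>.126)&(W[...,2]<.14)&(np.hypot(W[...,0]-.55,W[...,1]+.216)<.014);print("collar z",np.percentile(W[k][:,2],[5,50,95]) if k.any() else None)
cv2.imwrite("pics/c5.png",cv2.resize(w["image"][170:290,270:370,::-1],(500,600),interpolation=2))
```

```text
[ 0.54969397 -0.21640642  0.14199893] [ 7.07095461e-01  7.07118101e-01 -8.80618851e-06 -4.04845871e-07] 29.992119565140456 [-0.27398842 -0.35228797 -0.12321641] 31.1417
141 0.5503000357680617 -0.21583706395380658
collar z [0.13249033 0.13605503 0.13910014]
```

View pics/c5.png

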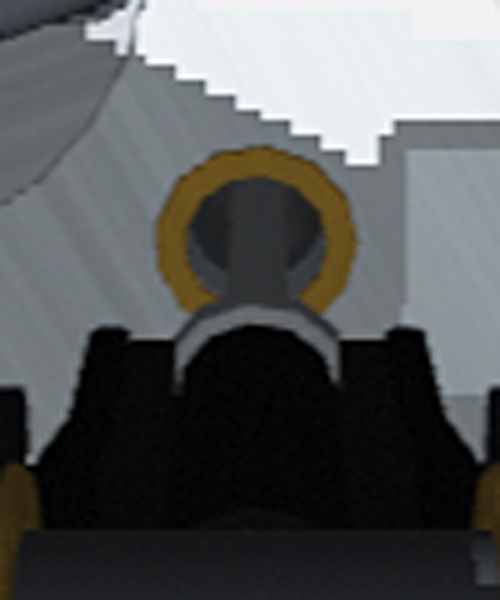

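The stem passes centrally through the brass rim at about (256,240), with free space all round. The collar top is at about 0.136 m, so the tip is at about 0.051 m. Handing in.

```bash
python3 -c "
from plant import ctrl
print(ctrl.finish_job())"
```

```text
the job is handed in; nothing more can be done
None
```

I wound the key to its stop in three partial turns (about 3.29 rad) and handed the job in at about 31 s, with the probe held upright and centred in the guide hole, its tip about 11 mm above the anvil; no verdict was returned.

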